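# Latch a tube rack into the free bench mixer

### The job

Pick up the tube rack standing on the bench and press it straight down into the empty mixer, past the spring latch, until it sits flat on the nest's floor and the latch has snapped back over its foot. Hold or push it with the gripper while it goes past the latch (do not drop it in), then let go. Leave the rack already sitting in the other mixer where it is.

Things in the scene. Friction and masses are not known exactly. Their poses are not given: they have to be found in the camera images.
- rack: free tube rack, frosted white, on the bench, about 0.28 kg. Origin: centre of underside; z up, x along its long side (either way round alike). Foot 104 x 78 mm (x, y), 12 mm high; on it a block 80 x 42 mm reaching 86 mm above the underside (grip its 42 mm width, fingertips 64 to 72 mm up); grey tube caps on top, to 94 mm. Not the square tip box (82 mm, 50 mm high, pink tips)
- nest (a point): floor centre of the nest on top of the EMPTY mixer (fixed grey box 150 x 140 mm, nest floor 45 mm above the bench); z up, x along the nest's long side; the rack's x must lie along it, either way. Play round the rack's foot: 8 mm each end, 6.5 mm each side; guide walls flare out by 9 mm, from 10 to 29 mm above the floor. An identical rack fills the other, identical mixer
- latch (a joint): sprung steel arm, 30 mm wide, mid-way along the nest's +y side, 56 mm above its floor. 0 rad = upright, shut; grows leaning outwards, to 0.5. Its hook overhangs the rack's foot by 10 mm, underside 14 mm above the floor, top face sloped (17 to 49 mm up): the foot coming straight down pushes it open to about 0.2 rad (3 to 8 N) and it springs back to 0 above the 12 mm foot
- docked_rack: an identical tube rack already latched in the other mixer; origin: centre of its underside. Leave it there
Mind the look-alikes: they are no part of the job. Leave any red or yellow look-alike of the rack alone.

How it is judged:
By the outcome, as a careful person would: the job done as asked, in the order asked, and still so for the second after the job is handed in, with the robot touching nothing.
It also fails if it takes over 40 s, if anything falls off the work surface, if the arm or the gripper's body presses on something with over 40 N, if the wrist force passes 120 N, or if a joint passes its speed limit or range.

### The arm

A 6-joint arm with a two-finger parallel gripper is mounted at the origin on the work surface. World frame = base frame: x ahead of the robot, y to its left, z up, the work surface at z = 0. Lengths are in m, angles in rad, forces in N, time in s.
With the tool pointing down it reaches from about 0.375 to 0.975 m from the base axis. Payload 3.8 kg.
Tool frame: the origin (TCP) lies midway between the tips of the shut fingers; the grasp point (between the pads) lies 19 mm behind it; z points along the fingers, y is the line along which they close (so a half turn about z gives the same grasp; the last joint's range is limited). The gripper opens to 85 mm and grips with 20 to 120 N. Pads are 22 mm wide; open, the fingers measure 114 mm over their backs; the gripper's body (76 mm by 85 mm) begins 54 mm behind the grasp point. The pads swing forward as they close: fully open they stand 13 mm farther back than shut.
Start: joints at [1.225, 0.264, 1.604, -0, 1.274, -0.037], TCP at [0.205, 0.643, 0.231] pointing down, gripper open.
Joint ranges: [-2.63, 2.63], [-0.94, 2.18], [0.31, 2.57], [-1.31, 4.45], [0, 2.66], [-2.55, 2.55]. Speed limits (rad/s): [2.57, 2.57, 3.14, 3.14, 3.14, 3.14].

### API

Orientations are given as a rotation vector (axis times angle).
In Python, from workcell import status, read_camera, workorder, masks_of gives the robot as it stands.
- The arm moves only by the tool drive_tool, never from a script. Its argument "rows" is a list of rows, each a list of 7 numbers: the turn, a rotation vector about the tool's x, y, z in degrees, then the shift along the tool's x, y, z in m, then the opening, from 0 (shut) to 1 (fully open). In form: [[ax, ay, az, tx, ty, tz, claw], ...]. A call has 1 to 8 rows; each row shifts and turns the commanded pose from where the row before left it, along the tool's axes as they then stand; what a row does not reach is not made up. A row lasts 1/12 s, in which the tool goes at most 41.7 mm and 7.16 degrees, less where a joint would pass 70% of its speed; a pose out of reach is approached as far as the arm can. A call is refused whole if a number of a shift passes 0.0417 or a number of a turn 7.16, either way. A call with a gripper value outside its range is refused whole. The fingers move at their own pace and stop on an object; "force" is the grip in N (left out, the last holds). Time passes only in rows, so rows that do not move let the fingers close. It gives the time, the measured TCP pose, the force, the opening and the grip force at its end, in the units of the state.
- status.read_state(): the state, without advancing time (a new reading comes with each control period).
- read_camera(name): name is "side" or "top"; returns a dict with "color" (480x640x3 uint8, red, green, blue), "intrinsics" (3x3 intrinsics, pixels), "world_from_camera" (4x4, takes a point from camera to world coordinates). Camera axes: x right, y up, looking along -z (the intrinsics and any distortion apply to the point x, -y, -z); pixel columns grow to the right and rows downward; lengths in m; the calibration is good to about 2 mm. A picture is of the moment at which its call begins. There is no depth.
- workorder.finish_job(): hands the job in; it is judged then, once.
Trained networks look in a picture, given as the dict that the camera call returned (one of the last four; its "shot" number tells which), for a name from the list of things; names that differ only in an ending like _2 or _b are one class to them, and where a whole thing is asked for, a point or a joint stands for the part that bears it (a point fixed in the world has none). Each returns a list of dicts, best first, with "score" (0 to 1); they miss things now and then, are a little off and sometimes report something else, mostly with a low value. They report only what shows in the picture. A call takes as long as a camera call. They do not tell look-alikes from the thing itself.
- masks_of(picture, name): "mask" (480x640 bool, what is visible of it) and "bbox" ([left, top, right, bottom] in pixels, round what is visible of it).
The state is a dict: "time": time; "q": joint angles; "joint_vel": joint speeds; "joint_torque": joint torques, N m; "tool_pos": TCP position; "tcp_rot": TCP orientation; "wrist_force": force on the tool from outside, world axes, zero at the start; "torque": the same for the moment, N m; "width": opening from 0.0 (shut) to 1.0 (fully open); "grip_force": force on a finger pad.
Only numpy, scipy, OpenCV 4.12 (cv2) and the standard library are available. Lean on these libraries where they do the work, as an engineer would, in place of code of your own. Each camera call takes 0.05 s, during which the arm holds its last target. There are 200 camera calls.

## Working session

There is one attempt and no reset: what is moved stays moved. The work goes in short steps, Python scripts to look and compute and a tool call to move; the robot and the scene stay as the last step left them, time stands still between calls to the robot, and variables do not carry over. Pictures are saved under pics/ and viewed, at most 10 in all, crops included, and the job is handed in when it is done.

Besides the shell and the picture viewer there is one more tool, called after "Request:" in YAML: its name, and indented under it one key for each argument. drive_tool: Moves the arm, as the interface text tells. Its arguments: {"type":"object","properties":{"rows":{"type":"array"},"force":{"type":"number"}},"required":["rows"]}

```bash
mkdir -p pics; cat > h.py <<'E'
import numpy as np, cv2
from workcell import status, read_camera, workorder, masks_of
def P(pic):
    K=np.array(pic["intrinsics"]);T=np.array(pic["world_from_camera"]);return K,T
def ray(pic,uv,z):
    K,T=P(pic);d=np.linalg.inv(K)@[uv[0],uv[1],1];d=T[:3,:3]@(d*[1,-1,-1]);o=T[:3,3]
    return o+d*(z-o[2])/d[2]
def proj(pic,X):
    K,T=P(pic);c=(np.atleast_2d(X)-T[:3,3])@T[:3,:3];c=c*[1,-1,-1];u=c@K.T;return u[:,:2]/u[:,2:]
def save(pic,n): cv2.imwrite(n,pic["color"][...,::-1])
E
python3 - <<'E'
from h import *
for c in("top","side"):
    p=read_camera(c);save(p,f"pics/{c}0.png");print(c,[k for k in p],np.round(p["intrinsics"],1).tolist(),np.round(p["world_from_camera"],3).tolist())
    for n in("rack","nest","latch","docked_rack"):
        for m in masks_of(p,n)[:5]:
            k=m["mask"].astype(np.uint8);r=cv2.minAreaRect(cv2.findNonZero(k));print(n,round(m["score"],2),m["bbox"],k.sum(),np.round(r[0],0),np.round(r[1],0),round(r[2]))
E
```

```text
top ['color', 'intrinsics', 'world_from_camera', 'shot'] [[481.0, 0.0, 320.8], [0.0, 481.0, 238.2], [0.0, 0.0, 1.0]] [[-0.019, 0.993, -0.118, 0.512], [-1.0, -0.021, -0.017, 0.011], [-0.02, 0.118, 0.993, 0.804], [0.0, 0.0, 0.0, 1.0]]
rack 0.87 [210.8, 131.3, 280.8, 209.5] 3077 [245. 169.] [53. 62.] 48
rack 0.84 [416.0, 150.2, 483.6, 224.0] 3136 [450. 181.] [47. 72.] 27
rack 0.69 [305.1, 166.8, 360.2, 235.8] 3016 [332. 201.] [47. 67.] 8
nest 0.9 [440.0, 241.0, 558.3, 351.1] 9569 [503. 298.] [102. 103.] 75
latch 0.89 [476.1, 291.6, 497.0, 315.3] 364 [486. 302.] [23. 17.] 76
docked_rack 0.56 [144.4, 267.0, 211.2, 335.4] 3741 [177. 301.] [57. 69.] 13
side ['color', 'intrinsics', 'world_from_camera', 'shot'] [[502.7, 0.0, 327.1], [0.0, 502.7, 242.3], [0.0, 0.0, 1.0]] [[0.839, 0.379, -0.391, 0.258], [-0.544, 0.594, -0.593, -0.515], [0.007, 0.71, 0.704, 0.67], [0.0, 0.0, 0.0, 1.0]]
rack 0.58 [321.9, 203.2, 390.6, 269.7] 3094 [355. 236.] [59. 66.] 73
rack 0.57 [310.2, 153.3, 369.9, 210.0] 2442 [341. 183.] [54. 55.] 11
nest 0.89 [299.3, 329.2, 446.0, 471.3] 11969 [374. 393.] [111. 124.] 45
latch 0.71 [343.0, 338.6, 370.9, 378.0] 657 [355. 358.] [38. 24.] 87
docked_rack 0.73 [190.5, 143.0, 248.0, 207.5] 2531 [217. 174.] [58. 57.] 77
```

View pics/top0.png

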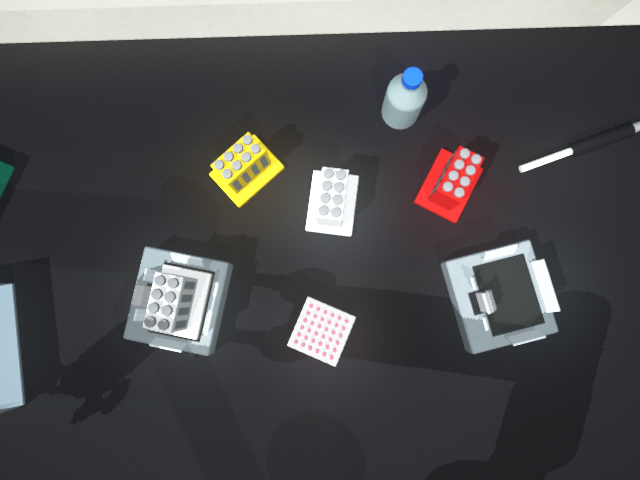

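View pics/side0.png

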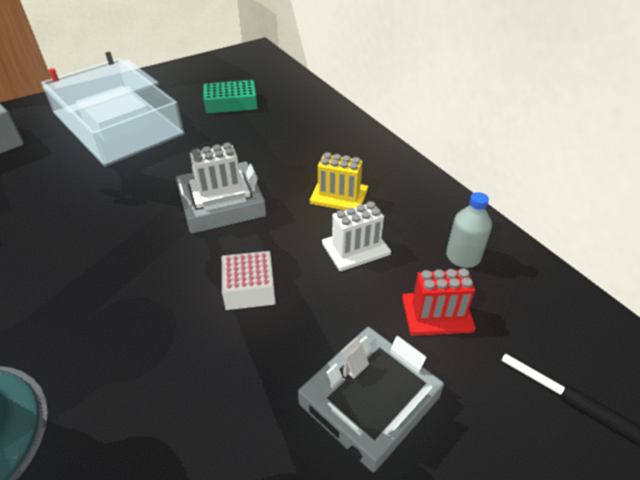

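```bash
cat > fit.py <<'E'
from h import *
from scipy.optimize import minimize
def box(x,y,z0,z1): return np.array([[a*x/2,b*y/2,z] for a in(-1,1) for b in(-1,1) for z in(z0,z1)])
def place(X,p,z=0):
    c,s=np.cos(p[2]),np.sin(p[2]);return X@np.array([[c,s,0],[-s,c,0],[0,0,1]])+[p[0],p[1],z]
def sil(pic,parts,p,z=0,S=4):
    m=np.zeros((480,640),np.uint8)
    for X in parts:
        h=cv2.convexHull(proj(pic,place(X,p,z)).astype(np.float32))
        cv2.fillConvexPoly(m,np.round(h*16).astype(np.int32),1,shift=4)
    return m>0
RACK=[box(.104,.078,0,.012),box(.080,.042,.012,.086),box(.072,.036,.086,.094)]
def fit(views,parts,p0,z=0):
    def cost(p):
        c=0
        for pic,m in views:
            s=sil(pic,parts,p,z);c+=1-(s&m).sum()/(s|m).sum()
        return c
    best=None
    for dy in(-.3,-.1,.1,.3):
        q=np.array(p0)+[0,0,dy]
        r=minimize(cost,q,method="Nelder-Mead",options=dict(initial_simplex=[q,q+[.01,0,0],q+[0,.01,0],q+[0,0,.15]],xatol=1e-4,fatol=1e-5))
        if best is None or r.fun<best.fun: best=r
    return best
E
python3 - <<'E'
from fit import *
t=read_camera("top");s=read_camera("side")
def pick(pic,n,uv): return min(masks_of(pic,n),key=lambda m:np.hypot(*(np.array(m["bbox"]).reshape(2,2).mean(0)-uv)))["mask"]
def near(pic,n,uv):
    m=pick(pic,n,uv);return m
vt,vs=(t,near(t,"rack",(332,201))),(s,near(s,"rack",(355,236)))
p0=[*ray(t,(332,201),.04)[:2],0]
for v in([vt],[vs],[vt,vs]):
    r=fit(v,RACK,p0);print("rack",np.round(r.x,4),round(r.fun,3))
nt,ns=(t,near(t,"nest",(503,298))),(s,near(s,"nest",(374,393)))
p0=[*ray(t,(500,298),.05)[:2],.2]
for H in(.045,.055,.065):
  for v in([nt],[ns],[nt,ns]):
    r=fit(v,[box(.15,.14,0,H)],p0);print("mixer",H,np.round(r.x,4),round(r.fun,3))
a=cv2.resize(t["color"][230:360,430:570],None,fx=2.85,fy=2.85,interpolation=cv2.INTER_CUBIC)[:370,:399]
b=cv2.resize(s["color"][320:478,292:452],None,fx=2.34,fy=2.34,interpolation=cv2.INTER_CUBIC)[:370,:374]
c=cv2.resize(t["color"][155:245,290:380],None,fx=2.5,fy=2.5);d=cv2.resize(s["color"][195:275,310:400],None,fx=2.5,fy=2.5)
M=np.zeros((600,800,3),np.uint8);M[:a.shape[0],:a.shape[1]]=a;M[:b.shape[0],400:400+b.shape[1]]=b
M[372:372+c.shape[0],:c.shape[1]]=c;M[372:372+d.shape[0],400:400+d.shape[1]]=d
cv2.imwrite("pics/crop.png",M[...,::-1])
E
```

```text
rack [ 0.6649  0.0066 -0.1582] 0.069
rack [ 0.6652  0.0061 -0.1587] 0.068
rack [ 0.6647  0.0056 -0.1229] 0.139
mixer 0.045 [ 0.5049 -0.2585  0.2272] 0.059
mixer 0.045 [ 0.5069 -0.2536  0.2319] 0.062
mixer 0.045 [ 0.5055 -0.2578  0.2266] 0.138
mixer 0.055 [ 0.5053 -0.2583  0.221 ] 0.065
mixer 0.055 [ 0.5071 -0.2541  0.2322] 0.087
mixer 0.055 [ 0.5064 -0.2579  0.2398] 0.163
mixer 0.065 [ 0.5044 -0.2557  0.2186] 0.093
mixer 0.065 [ 0.5066 -0.2536  0.2456] 0.115
mixer 0.065 [ 0.5056 -0.2547  0.2299] 0.208
```

View pics/crop.png

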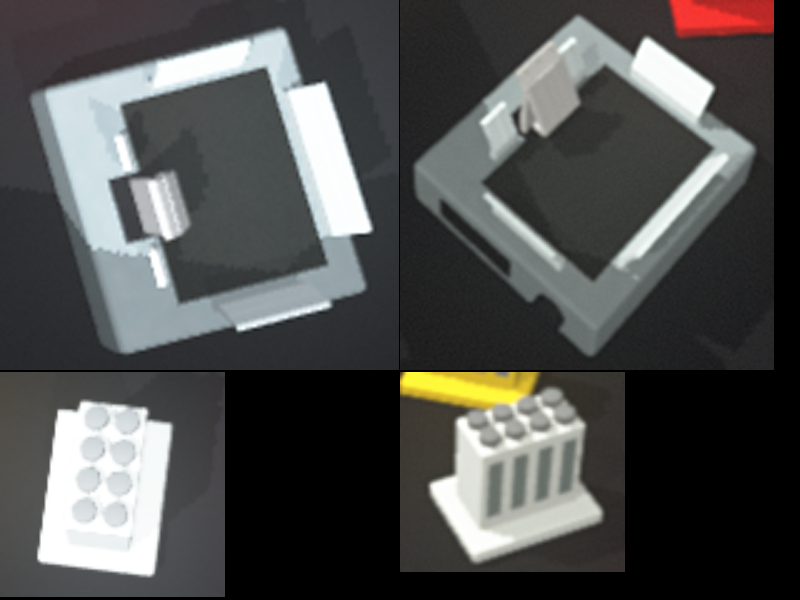

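```bash
python3 - <<'E'
from fit import *
t=read_camera("top");s=read_camera("side")
A=np.array([(122,103),(267,68),(328,265),(180,300)])/2.85+[430,230]
B=np.array([(205,65),(317,148),(195,282),(83,183)])/2.34+[292,320]
for pic,C in((t,A),(s,B)):
    W=np.array([ray(pic,c,.045) for c in C])[:,:2];e=np.roll(W,-1,0)-W
    print(np.round(W,4).tolist(),"c",W.mean(0).round(4),"len",np.linalg.norm(e,axis=1).round(4),"ang",np.degrees(np.arctan2(e[:,1],e[:,0])).round(1))
def pick(pic,n,uv): return min(masks_of(pic,n),key=lambda m:np.hypot(*(np.array(m["bbox"]).reshape(2,2).mean(0)-uv)))["mask"]
st=status.read_state();print({k:np.round(v,3).tolist() for k,v in st.items()})
E
```

```text
[[0.5526, -0.2134], [0.5703, -0.2938], [0.4627, -0.3193], [0.4455, -0.2386]] c [ 0.5078 -0.2663] len [0.0824 0.1105 0.0825 0.11  ] ang [ -77.6 -166.7  102.1   13.3]
[[0.5507, -0.213], [0.5716, -0.2945], [0.4628, -0.3199], [0.4434, -0.2386]] c [ 0.5072 -0.2665] len [0.0841 0.1117 0.0835 0.1103] ang [ -75.7 -166.8  103.4   13.4]
{'time': 0.9, 'q': [1.225, 0.264, 1.604, 0.0, 1.274, -0.037], 'joint_vel': [0.0, -0.002, 0.0, 0.002, -0.001, -0.001], 'joint_torque': [0.0, -51.506, -36.773, 0.0, 0.001, 0.0], 'tool_pos': [0.205, 0.643, 0.231], 'tcp_rot': [-0.483, -3.104, -0.0], 'wrist_force': [-0.367, -0.195, 0.856], 'torque': [0.003, -0.031, 0.03], 'grip_force': 0.0, 'width': 0.997}
```

Candidates for the rack in the top view:
- White rack at (332,201), which is (355,236) in the side view.
- Yellow look-alike at (245,169).
- Red look-alike at (450,181).
- Docked rack at (177,301).
- Tip box at (321,331).

I choose the white one. The crop shows it frosted white, with a foot and 2x4 grey caps, and both view fits agree on (0.665, 0.006), yaw -9°. The empty mixer is at top (500,298), with its latch at (486,302) on the +y side. Its nest centre is (0.5075, -0.2665), yaw 13.3°.

Request:
drive_tool:
  rows:
    - [0, 0, -4.3, 0, 0, 0, 1]
    - [0, 0, -4.3, 0, 0, 0, 1]
    - [0, 0, 0, -0.0278, -0.0278, 0, 1]
    - [0, 0, 0, -0.0278, -0.0278, 0, 1]
    - [0, 0, 0, -0.0278, -0.0278, 0, 1]
    - [0, 0, 0, -0.0278, -0.0278, 0, 1]
    - [0, 0, 0, -0.0278, -0.0278, 0, 1]
    - [0, 0, 0, -0.0278, -0.0278, 0, 1]
  force: 60

```text
time: 1.57
tool_pos: [0.3442, 0.4505, 0.2315]
tcp_rot: [0.248, 3.131, 0.001]
wrist_force: [0.8, 0.2, -0.3]
width: 1.004
grip_force: 0.0
```

Request:
drive_tool:
  rows:
    - [0, 0, 0, -0.0278, -0.0278, 0, 1]
    - [0, 0, 0, -0.0278, -0.0278, 0, 1]
    - [0, 0, 0, -0.0278, -0.0278, 0, 1]
    - [0, 0, 0, -0.0278, -0.0278, 0, 1]
    - [0, 0, 0, -0.0278, -0.0278, 0, 1]
    - [0, 0, 0, -0.0278, -0.0278, 0, 1]
    - [0, 0, 0, -0.0278, -0.0278, 0, 1]

```text
time: 2.15
tool_pos: [0.5058, 0.2274, 0.2317]
tcp_rot: [0.249, 3.131, 0.001]
wrist_force: [0.7, 1.1, -0.6]
width: 0.998
grip_force: 0.0
```

Request:
drive_tool:
  rows:
    - [0, 0, 0, -0.0278, -0.0278, 0, 1]
    - [0, 0, 0, -0.0278, -0.0278, 0, 1]
    - [0, 0, 0, -0.0278, -0.0278, 0, 1]
    - [0, 0, 0, -0.0278, -0.0278, 0, 1]
    - [0, 0, 0, -0.0278, -0.0278, 0, 1]
    - [0, 0, 0, -0.0278, -0.0278, 0, 1]
    - [0, 0, 0, -0.0278, -0.0278, 0, 1]
    - [0, 0, 0, 0, 0, 0, 1]

```text
time: 2.82
tool_pos: [0.6697, -0.0001, 0.231]
tcp_rot: [0.256, 3.128, -0.005]
wrist_force: [0.5, 0.2, -1.0]
width: 1.001
grip_force: 0.0
```

```bash
cat >> h.py <<'E'
from scipy.spatial.transform import Rotation as R
def togo(x,y,yaw):
    """tool-frame shift and tool-z turn (deg) to bring TCP over x,y with tool y along the rack's y"""
    s=status.read_state();M=R.from_rotvec(s["tcp_rot"]).as_matrix();p=np.array(s["tool_pos"])
    d=M.T@(np.array([x,y,p[2]])-p);a=np.arctan2(M[1,1],M[0,1]);w=(yaw+np.pi/2-a+np.pi/2)%np.pi-np.pi/2
    print("pos",p.round(4),"shift",d.round(4),"turn_z",np.degrees(-w).round(2),"zdir",M[:,2].round(3),"q",np.round(s["q"],2),"t",s["time"],"w",round(s["width"],3),"F",np.round(s["wrist_force"],1),"grip",round(s["grip_force"],1))
E
python3 -c "
from h import *
togo(.665,.0063,-.158)"
```

```text
pos [ 6.697e-01 -1.000e-04  2.310e-01] shift [ 0.0057  0.0056 -0.    ] turn_z -0.32 zdir [ 0.003 -0.003 -1.   ] q [-0.04  0.25  1.62 -0.    1.27 -1.44] t 2.8167 w 1.001 F [ 0.5  0.2 -1. ] grip 0.0
```

Request:
drive_tool:
  rows:
    - [0, 0, 0, 0, 0, 0.03, 1]
    - [0, 0, 0, 0, 0, 0.03, 1]
    - [0, 0, 0, 0, 0, 0, 1]
    - [0, 0, 0, 0, 0, 0, 1]

```text
time: 3.15
tool_pos: [0.6641, 0.0065, 0.1689]
tcp_rot: [-0.249, -3.126, 0.0]
wrist_force: [-0.1, -0.8, 0.9]
width: 1.001
grip_force: 0.0
```

```bash
python3 -c "
from h import *
togo(.665,.0063,-.158)"
```

```text
pos [0.6641 0.0065 0.1689] shift [-0.0009 -0.     -0.    ] turn_z -0.04 zdir [-0.006  0.    -1.   ] q [-0.03  0.29  1.69  0.    1.17 -1.44] t 3.15 w 1.001 F [-0.1 -0.8  0.9] grip 0.0
```

Request:
drive_tool:
  rows:
    - [0, 0, 0, 0, 0, 0.03, 1]
    - [0, 0, 0, 0, 0, 0.03, 1]
    - [0, 0, 0, 0, 0, 0.03, 1]
    - [0, 0, 0, 0, 0, 0.014, 1]
    - [0, 0, 0, 0, 0, 0, 1]
    - [0, 0, 0, 0, 0, 0, 0.3]
    - [0, 0, 0, 0, 0, 0, 0.3]
    - [0, 0, 0, 0, 0, 0, 0]

```text
time: 3.82
tool_pos: [0.6686, 0.0062, 0.0705]
tcp_rot: [0.248, 3.127, 0.0]
wrist_force: [-0.3, 0.2, 0.7]
width: 0.599
grip_force: 0.0
```

Request:
drive_tool:
  rows:
    - [0, 0, 0, 0, 0, 0, 0]
    - [0, 0, 0, 0, 0, 0, 0]
    - [0, 0, 0, 0, 0, 0, 0]
    - [0, 0, 0, 0, 0, 0, 0]
    - [0, 0, 0, 0, 0, 0, 0]
    - [0, 0, 0, 0, 0, 0, 0]

```text
time: 4.32
tool_pos: [0.6686, 0.0061, 0.0704]
tcp_rot: [0.248, 3.126, 0.0]
wrist_force: [0.0, -0.5, 7.4]
width: 0.471
grip_force: 63.8
```

Request:
drive_tool:
  rows:
    - [0, 0, 0, 0, 0, 0, 0.8]
    - [0, 0, 0, 0, 0, 0, 0.8]
    - [0, 0, 0, 0, 0, 0, 0.8]
    - [0, 0, 0, 0.0035, 0, 0.007, 0.8]
    - [0, 0, 0, 0, 0, 0, 0.8]
    - [0, 0, 0, 0, 0, 0, 0.8]

```text
time: 4.82
tool_pos: [0.6614, 0.0069, 0.0589]
tcp_rot: [-0.249, -3.129, 0.0]
wrist_force: [0.4, 0.2, -0.4]
width: 0.801
grip_force: 0.0
```

Request:
drive_tool:
  rows:
    - [0, 0, 0, 0, 0, 0, 0]
    - [0, 0, 0, 0, 0, 0, 0]
    - [0, 0, 0, 0, 0, 0, 0]
    - [0, 0, 0, 0, 0, 0, 0]
    - [0, 0, 0, 0, 0, 0, 0]
    - [0, 0, 0, 0, 0, 0, 0]
    - [0, 0, 0, 0, 0, 0, 0]

```text
time: 5.4
tool_pos: [0.6632, 0.0068, 0.0605]
tcp_rot: [0.249, 3.131, 0.0]
wrist_force: [1.0, 0.3, 0.2]
width: 0.478
grip_force: 62.0
```

```bash
python3 - <<'E'
from h import *
togo(.665,.0063,-.158)
s=read_camera("side");t=read_camera("top")
M=np.hstack([cv2.resize(s["color"][140:300,260:460],None,fx=2,fy=2),cv2.resize(t["color"][100:260,240:440],None,fx=2,fy=2)]);cv2.imwrite("pics/grip.png",M[...,::-1])
E
```

```text
pos [0.6632 0.0068 0.0605] shift [-0.0019 -0.0002  0.    ] turn_z -0.04 zdir [ 0.001  0.    -1.   ] q [-0.03  0.39  1.78  0.    0.98 -1.44] t 5.4 w 0.478 F [1.  0.3 0.2] grip 62.0
```

View pics/grip.png

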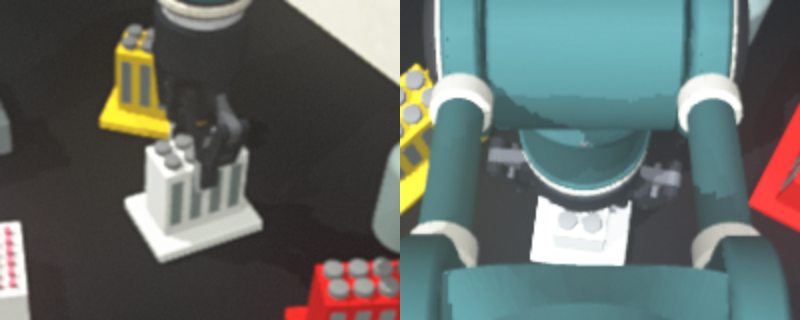

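Request:
drive_tool:
  rows:
    - [0, 0, 0, 0, 0, -0.01, 0]
    - [0, 0, 0, 0, 0, -0.025, 0]
    - [0, 0, 0, 0, 0, -0.035, 0]
    - [0, 0, 0, 0, 0, -0.035, 0]
    - [0, 0, 0, 0, 0, -0.025, 0]
    - [0, 0, 0, 0, 0, -0.02, 0]
    - [0, 0, -2, 0, 0, 0, 0]
    - [0, 0, -4, 0, 0, 0, 0]

```text
time: 6.17
tool_pos: [0.6637, 0.0066, 0.2135]
tcp_rot: [0.082, 3.137, -0.0]
wrist_force: [0.3, 0.5, -2.5]
width: 0.481
grip_force: 61.8
```

Request:
drive_tool:
  rows:
    - [0, 0, -4.1, 0.005, -0.005, 0, 0]
    - [0, 0, -4.1, 0.01, -0.01, 0, 0]
    - [0, 0, -4.1, 0.014, -0.014, 0, 0]
    - [0, 0, -4.1, 0.018, -0.018, 0, 0]
    - [0, 0, 0, 0.02, -0.02, 0, 0]
    - [0, 0, 0, 0.02, -0.02, 0, 0]
    - [0, 0, 0, 0.02, -0.02, 0, 0]
    - [0, 0, 0, 0.02, -0.02, 0, 0]

```text
time: 6.83
tool_pos: [0.5591, -0.141, 0.2103]
tcp_rot: [0.364, -3.119, -0.001]
wrist_force: [1.1, -0.4, -1.5]
width: 0.478
grip_force: 61.7
```

Request:
drive_tool:
  rows:
    - [0, 0, 0, 0.02, -0.02, 0, 0]
    - [0, 0, 0, 0.02, -0.02, 0, 0]
    - [0, 0, 0, 0.016, -0.018, 0, 0]
    - [0, 0, 0, 0.012, -0.012, 0, 0]
    - [0, 0, 0, 0.006, -0.006, 0, 0]
    - [0, 0, 0, 0, 0, 0, 0]
    - [0, 0, 0, 0, 0, 0, 0]
    - [0, 0, 0, 0, 0, 0, 0]

```text
time: 7.5
tool_pos: [0.5065, -0.2304, 0.2103]
tcp_rot: [-0.365, 3.12, 0.001]
wrist_force: [0.0, 0.5, -2.0]
width: 0.478
grip_force: 61.7
```

```bash
python3 -c "
from h import *
c,s_=np.cos(.232),np.sin(.232)
togo(.5075-.0019*c,-.2665-.0019*s_,.232)
s=read_camera('side');t=read_camera('top');togo(.5075-.0019*c,-.2665-.0019*s_,.232)
M=np.hstack([cv2.resize(s['color'][240:480,240:460],None,fx=1.8,fy=1.8),cv2.resize(t['color'][190:430,390:610],None,fx=1.8,fy=1.8)]);cv2.imwrite('pics/above.png',M[...,::-1])
"
```

```text
pos [ 0.5065 -0.2304  0.2103] shift [ 0.0093 -0.0354 -0.    ] turn_z 0.04 zdir [ 0.     0.001 -1.   ] q [-0.47  0.06  1.88  0.    1.2  -2.28] t 7.5 w 0.478 F [ 0.   0.5 -2. ] grip 61.7
pos [ 0.5067 -0.2303  0.2103] shift [ 0.0095 -0.0354 -0.    ] turn_z 0.09 zdir [ 0.  0. -1.] q [-0.47  0.06  1.88  0.    1.2  -2.28] t 7.6 w 0.477 F [ 0.8 -0.2 -3. ] grip 61.7
```

View pics/above.png

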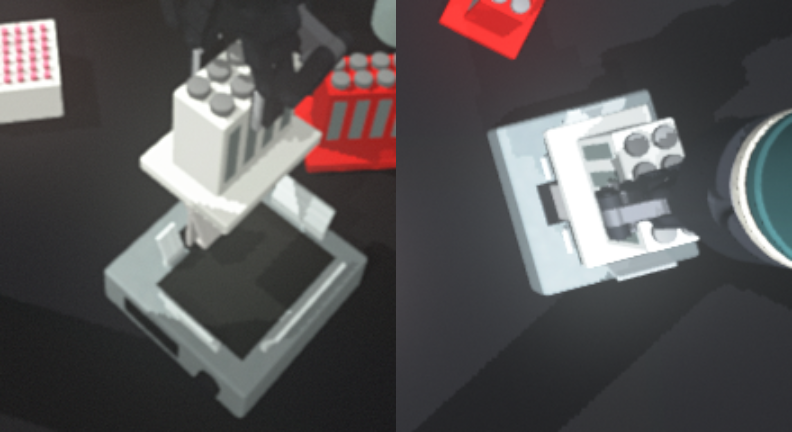

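Request:
drive_tool:
  rows:
    - [0, 0, 0, 0.003, -0.009, 0, 0]
    - [0, 0, 0, 0.003, -0.014, 0.01, 0]
    - [0, 0, 0, 0.0035, -0.0124, 0.01, 0]
    - [0, 0, 0, 0, 0, 0.01, 0]
    - [0, 0, 0, 0, 0, 0, 0]
    - [0, 0, 0, 0, 0, 0, 0]

```text
time: 8.1
tool_pos: [0.5038, -0.2677, 0.1781]
tcp_rot: [0.362, -3.117, -0.004]
wrist_force: [-1.5, 0.6, -1.8]
width: 0.479
grip_force: 61.8
```

```bash
cat > chk.py <<'E'
from fit import *
import sys
c,s_=np.cos(.232),np.sin(.232);T=(.5075-.0019*c,-.2665-.0019*s_,.232)
togo(*T)
out=[]
s=read_camera('side');t=read_camera('top')
st=status.read_state();M=R.from_rotvec(st["tcp_rot"]).as_matrix();p=np.array(st["tool_pos"])
c0=p+M@[-.0019,0,.0605];a=np.arctan2(M[1,1],M[0,1])-np.pi/2
print("rack pred",c0.round(4),round(a,4))
for pic,(x,y) in((s,(270,210)),(t,(420,200))):
    k=4;im=cv2.resize(pic['color'][y:y+(260 if pic is s else 170),x:x+190][:150+110*(pic is s)],None,fx=2,fy=2)
    def poly(X,col):
        u=((proj(pic,X)-[x,y]+.5)*2*16).astype(np.int32);cv2.polylines(im,[u.reshape(-1,1,2)],True,col,1,cv2.LINE_AA,4)
    F=lambda lx,ly,z:np.array([[a_*lx/2,b*ly/2,z] for a_,b in((1,1),(1,-1),(-1,-1),(-1,1))])
    poly(place(F(.104,.078,0),[*c0[:2],a],c0[2]),(255,0,0))
    poly(place(F(.104,.078,.012),[*c0[:2],a],c0[2]),(255,160,0))
    poly(place(F(.08,.042,.086),[*c0[:2],a],c0[2]),(0,255,255))
    poly(place(F(.12,.091,0),(.5075,-.2665,.232),.045),(0,255,0))
    out.append(im)
H=max(o.shape[0] for o in out);Z=[np.pad(o,((0,H-o.shape[0]),(0,0),(0,0))) for o in out]
cv2.imwrite(sys.argv[1],np.hstack(Z)[...,::-1])
E
python3 chk.py pics/over1.png
```

```text
pos [ 0.5038 -0.2677  0.1781] shift [-0.002   0.0003 -0.    ] turn_z -0.05 zdir [-0.003  0.002 -1.   ] q [-0.53  0.11  1.89  0.    1.15 -2.33] t 8.1 w 0.479 F [-1.5  0.6 -1.8] grip 61.8
rack pred [ 0.5068 -0.2674  0.1194] 0.232
```

View pics/over1.png

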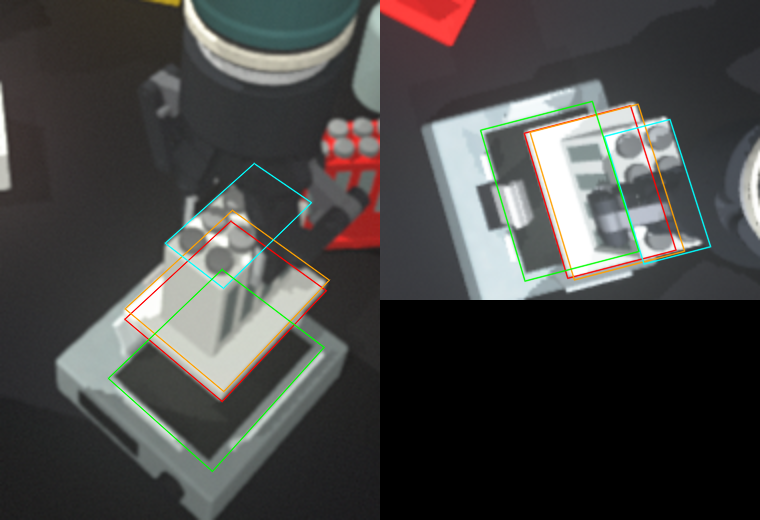

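Request:
drive_tool:
  rows:
    - [0, 0, 0, -0.001, 0, 0.01, 0]
    - [0, 0, 0, 0, 0, 0.01, 0]
    - [0, 0, 0, 0, 0, 0.006, 0]
    - [0, 0, 0, 0, 0, 0, 0]
    - [0, 0, 0, 0, 0, 0, 0]

```text
time: 8.62
tool_pos: [0.5054, -0.2671, 0.1532]
tcp_rot: [0.364, -3.119, -0.002]
wrist_force: [-0.5, 0.6, -2.7]
width: 0.479
grip_force: 61.8
```

```bash
python3 chk.py pics/over2.png
```

```text
pos [ 0.5054 -0.2671  0.1532] shift [-0.0003  0.0001 -0.    ] turn_z 0.03 zdir [-0.002  0.001 -1.   ] q [-0.53  0.13  1.91 -0.    1.1  -2.33] t 8.6167 w 0.479 F [-0.5  0.6 -2.7] grip 61.8
rack pred [ 0.5081 -0.2672  0.0939] 0.2324
```

View pics/over2.png

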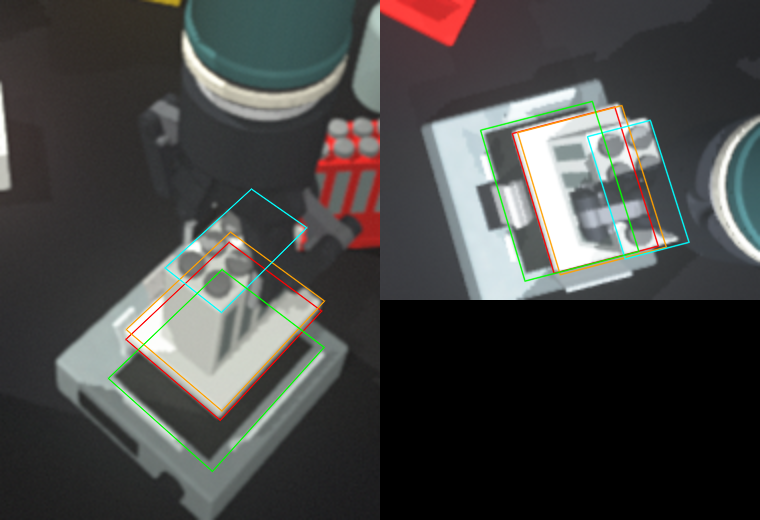

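Request:
drive_tool:
  rows:
    - [0, 0, 0, 0, 0, 0.005, 0]
    - [0, 0, 0, 0, 0, 0.005, 0]
    - [0, 0, 0, 0, 0, 0.005, 0]
    - [0, 0, 0, 0, 0, 0.005, 0]

```text
time: 9.05
tool_pos: [0.5066, -0.2686, 0.1343]
tcp_rot: [-0.364, 3.119, -0.003]
wrist_force: [0.8, -4.3, 3.0]
width: 0.48
grip_force: 62.4
```

Request:
drive_tool:
  rows:
    - [0, 0, 0, 0, 0, 0.005, 0]
    - [0, 0, 0, 0, 0, 0.005, 0]
    - [0, 0, 0, 0, 0, 0.004, 0]
    - [0, 0, 0, 0, 0, 0, 0]

```text
time: 9.38
tool_pos: [0.5086, -0.2708, 0.1216]
tcp_rot: [-0.363, 3.115, -0.011]
wrist_force: [3.2, -6.4, -2.4]
width: 0.481
grip_force: 62.2
```

```bash
python3 chk.py pics/over3.png
```

```text
pos [ 0.5086 -0.2708  0.1216] shift [ 0.002   0.0044 -0.    ] turn_z 0.02 zdir [ 0.006 -0.006 -1.   ] q [-0.53  0.17  1.93 -0.    1.03 -2.33] t 9.3833 w 0.481 F [ 3.2 -6.4 -2.4] grip 62.2
rack pred [ 0.5109 -0.2707  0.0611] 0.2323
```

Request:
drive_tool:
  rows:
    - [0, 0, 0, 0.001, 0.003, 0.003, 0]
    - [0, 0, 0, 0, 0, 0.004, 0]
    - [0, 0, 0, 0, 0, 0.004, 0]
    - [0, 0, 0, 0, 0, 0.004, 0]
    - [0, 0, 0, 0, 0, 0, 0]

```text
time: 9.9
tool_pos: [0.505, -0.2658, 0.1054]
tcp_rot: [-0.363, 3.119, -0.002]
wrist_force: [-0.2, -0.6, 0.1]
width: 0.482
grip_force: 62.7
```

```bash
python3 chk.py pics/over4.png
```

```text
pos [ 0.505  -0.2658  0.1054] shift [-0.0004 -0.0013  0.    ] turn_z -0.01 zdir [ 0.001 -0.001 -1.   ] q [-0.53  0.18  1.95 -0.    1.01 -2.33] t 9.9 w 0.482 F [-0.2 -0.6  0.1] grip 62.7
rack pred [ 0.5064 -0.2646  0.0449] 0.2321
```

View pics/over4.png

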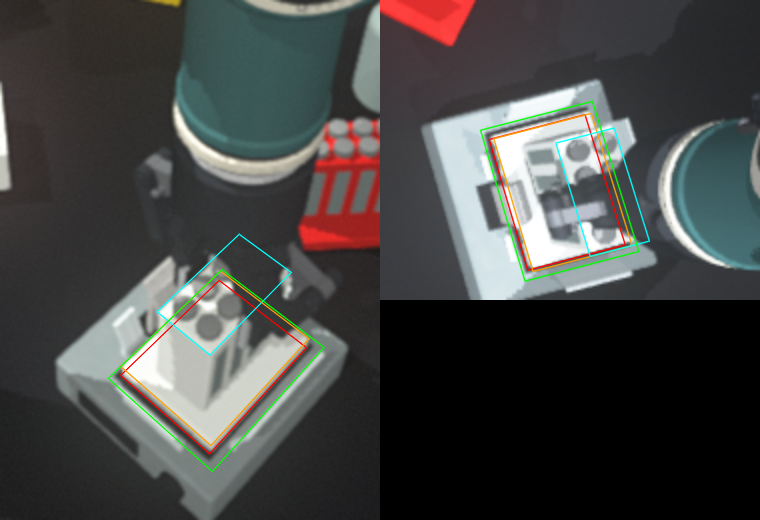

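Request:
drive_tool:
  rows:
    - [0, 0, 0, 0, 0, 0.0015, 0]
    - [0, 0, 0, 0, 0, 0.0015, 0]
    - [0, 0, 0, 0, 0, 0, 0]
    - [0, 0, 0, 0, 0, 0, 0]

```text
time: 10.33
tool_pos: [0.5047, -0.2651, 0.1053]
tcp_rot: [-0.364, 3.12, -0.001]
wrist_force: [-6.4, 1.4, 16.6]
width: 0.48
grip_force: 64.7
```

Request:
drive_tool:
  rows:
    - [0, 0, 0, 0, 0, -0.002, 0.48]
    - [0, 0, 0, 0, 0, 0, 0.55]
    - [0, 0, 0, 0, 0, 0, 0.65]
    - [0, 0, 0, 0, 0, 0, 0.65]
    - [0, 0, 0, 0, 0, 0, 0.65]
    - [0, 0, 0, 0, 0, 0, 0.65]

```text
time: 10.83
tool_pos: [0.5042, -0.2647, 0.1038]
tcp_rot: [0.364, -3.12, -0.001]
wrist_force: [0.7, -0.3, 0.2]
width: 0.651
grip_force: 0.0
```

Request:
drive_tool:
  rows:
    - [0, 0, 0, 0, 0, -0.005, 0.65]
    - [0, 0, 0, 0, 0, -0.015, 0.65]
    - [0, 0, 0, 0, 0, -0.025, 0.7]
    - [0, 0, 0, 0, 0, -0.03, 1]
    - [0, 0, 0, 0, 0, -0.035, 1]
    - [0, 0, 0, 0, 0, -0.035, 1]
    - [0, 0, 0, 0, 0, -0.02, 1]
    - [0, 0, 0, 0, 0, 0, 1]

```text
time: 11.5
tool_pos: [0.5074, -0.2667, 0.2767]
tcp_rot: [-0.363, 3.111, -0.011]
wrist_force: [1.0, -0.4, 1.4]
width: 0.997
grip_force: 0.0
```

Request:
drive_tool:
  rows:
    - [0, 0, 0, -0.015, 0.015, 0, 1]
    - [0, 0, 0, -0.025, 0.025, 0, 1]
    - [0, 0, 0, -0.025, 0.025, 0, 1]
    - [0, 0, 0, -0.025, 0.025, 0, 1]
    - [0, 0, 0, -0.025, 0.025, 0, 1]
    - [0, 0, 0, -0.02, 0.02, 0, 1]
    - [0, 0, 0, 0, 0, 0, 1]
    - [0, 0, 0, 0, 0, 0, 1]

```text
time: 12.17
tool_pos: [0.6048, -0.101, 0.2682]
tcp_rot: [0.368, -3.118, -0.001]
wrist_force: [-0.1, -0.3, 0.2]
width: 1.001
grip_force: 0.0
```

```bash
python3 - <<'E'
from fit import *
togo(.5,0,0);s=read_camera("side");t=read_camera("top")
for pic,uv in((s,(370,370)),(t,(500,290))):
    m=min(masks_of(pic,"rack"),key=lambda m:np.hypot(*(np.array(m["bbox"]).reshape(2,2).mean(0)-uv)));r=fit([(pic,m["mask"])],RACK,[.507,-.265,.232],.045);print(m["bbox"],r.x.round(4),round(r.fun,3))
Z=lambda i:cv2.resize(i,(400,400),interpolation=cv2.INTER_CUBIC)
M=np.hstack([Z(s["color"][300:480,280:460]),Z(t["color"][220:370,420:570])]);cv2.imwrite("pics/end.png",M[...,::-1])
E
```

```text
pos [ 0.6048 -0.101   0.2682] shift [0.0783 0.1227 0.0002] turn_z 13.48 zdir [-0.002  0.    -1.   ] q [-0.21  0.13  1.7  -0.    1.32 -2.01] t 12.1667 w 1.001 F [-0.1 -0.3  0.2] grip 0.0
[330.8, 328.7, 423.0, 430.8] [ 0.5073 -0.2647  0.2914] 0.058
[490.7, 300.9, 497.0, 313.3] [ 0.52   -0.1923  0.397 ] 0.983
```

View pics/end.png

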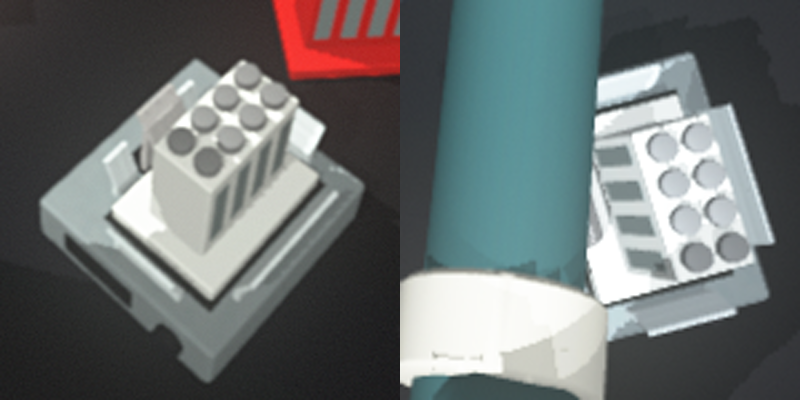

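Request:
drive_tool:
  rows:
    - [0, 0, 0, -0.004, 0.015, 0, 1]
    - [0, 0, 0, -0.007, 0.03, 0, 1]
    - [0, 0, 0, -0.007, 0.03, 0, 1]
    - [0, 0, 0, -0.007, 0.03, 0, 1]
    - [0, 0, 0, -0.007, 0.03, 0, 1]
    - [0, 0, 0, -0.007, 0.03, 0, 1]
    - [0, 0, 0, 0, 0.02, 0, 1]
    - [0, 0, 0, 0, 0, 0, 1]

```text
time: 13.03
tool_pos: [0.5992, 0.0889, 0.2693]
tcp_rot: [0.367, -3.12, -0.003]
wrist_force: [0.7, -0.9, 0.2]
width: 1.005
grip_force: 0.0
```

```bash
python3 - <<'E'
from fit import *
t=read_camera("top");s=read_camera("side")
for pic,uv in((t,(500,290)),(s,(370,370))):
    for n in("rack","latch"):
        for m in masks_of(pic,n):print(n,round(m["score"],2),np.round(m["bbox"]))
    m=min(masks_of(pic,"rack"),key=lambda m:np.hypot(*(np.array(m["bbox"]).reshape(2,2).mean(0)-uv)));r=fit([(pic,m["mask"])],RACK,[.507,-.265,.232],.045);print(r.x.round(4),round(r.fun,3))
# latch top edge predicted for angle 0 (height 56 mm), at several y
for y in(.045,.05,.055): print(y,[proj(p,place(np.array([[.015,y,.056],[-.015,y,.056]]),(.5075,-.2665,.232),.045)).round(1).tolist() for p in(t,s)])
Z=lambda i:cv2.resize(i,(400,400),interpolation=cv2.INTER_CUBIC)
M=np.hstack([Z(s["color"][310:430,310:430]),Z(t["color"][225:355,430:560])]);N=np.hstack([Z(s["color"][130:240,165:275]),Z(t["color"][240:360,120:240])])
cv2.imwrite("pics/end2.png",cv2.resize(np.vstack([M,N]),(600,600))[...,::-1])
E
```

```text
rack 0.94 [474. 258. 556. 333.]
latch 0.79 [475. 290. 494. 316.]
[ 0.5081 -0.264   0.2598] 0.083
rack 0.79 [401. 269. 474. 336.]
rack 0.61 [329. 330. 421. 434.]
rack 0.58 [310. 152. 368. 213.]
latch 0.83 [341. 337. 367. 374.]
[ 0.5081 -0.264   0.2545] 0.043
0.045 [[[489.9, 292.0], [496.0, 312.4]], [[362.6, 341.0], [347.6, 354.9]]]
0.05 [[[486.6, 292.9], [492.6, 313.3]], [[359.8, 338.9], [344.8, 352.6]]]
0.055 [[[483.2, 293.8], [489.3, 314.2]], [[357.0, 336.7], [342.0, 350.4]]]
```

View pics/end2.png

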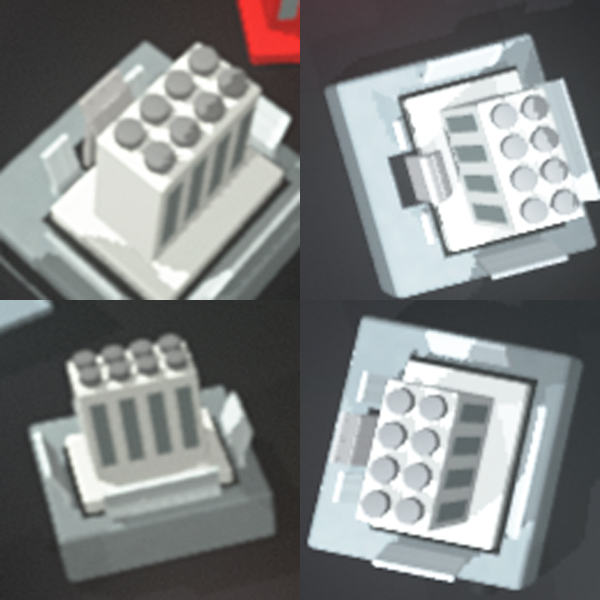

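```bash
python3 - <<'E'
from h import *
t=read_camera("top");a=cv2.imread("pics/top0.png",0);b=cv2.cvtColor(t["color"],cv2.COLOR_RGB2GRAY)
for r in(298,303,308): print(r,a[r,466:502].tolist(),"\n   ",b[r,466:502].tolist())
s=read_camera("side");a2=cv2.imread("pics/side0.png",0);b2=cv2.cvtColor(s["color"],cv2.COLOR_RGB2GRAY)
for x,y,A,B in((472,290,a,b),(342,337,a2,b2)):
    w,h=(18,26) if A is a else (16,24)
    m=cv2.matchTemplate(B[y-6:y+h+6,x-8:x+w+8],A[y:y+h,x:x+w],cv2.TM_CCOEFF_NORMED);print(cv2.minMaxLoc(m)[1],np.array(cv2.minMaxLoc(m)[3])-[8,6])
E
```

```text
298 [219, 219, 219, 146, 78, 68, 68, 70, 70, 70, 100, 169, 184, 185, 186, 185, 186, 246, 252, 249, 221, 203, 202, 218, 182, 163, 163, 127, 79, 63, 63, 65, 64, 65, 65, 70] 
    [223, 223, 223, 153, 92, 84, 85, 84, 86, 85, 111, 176, 192, 192, 192, 192, 192, 248, 253, 250, 225, 209, 209, 222, 190, 171, 171, 214, 245, 249, 249, 207, 157, 216, 228, 228]
303 [221, 221, 221, 222, 192, 112, 69, 67, 66, 67, 69, 69, 149, 181, 185, 185, 185, 185, 226, 250, 252, 233, 205, 203, 228, 188, 163, 163, 163, 106, 65, 64, 67, 68, 75, 77] 
    [225, 225, 225, 225, 198, 120, 84, 84, 83, 84, 86, 86, 157, 187, 191, 192, 192, 191, 230, 252, 253, 236, 211, 210, 232, 196, 171, 171, 172, 238, 248, 249, 228, 225, 228, 184]
308 [220, 221, 222, 221, 221, 222, 149, 79, 65, 64, 65, 64, 65, 101, 171, 186, 187, 188, 187, 187, 246, 252, 247, 219, 202, 201, 218, 183, 163, 164, 127, 86, 76, 74, 74, 73] 
    [224, 225, 226, 225, 225, 225, 156, 93, 83, 81, 82, 82, 84, 112, 179, 194, 194, 195, 194, 194, 248, 253, 249, 223, 209, 208, 222, 190, 172, 172, 247, 255, 255, 255, 254, 234]
0.9533018469810486 [0 0]
0.9837034940719604 [ 1 -1]
```

The top-view latch profile matches the initial shut one pixel for pixel, the foot is under the hook, and the rack is flat. I'm handing in.

```bash
python3 -c "
from h import *
print(workorder.finish_job())"
```

```text
the job is handed in; nothing more can be done
None
```

The white rack is pressed flat into the empty mixer, held by the gripper past the latch, which has snapped shut over its foot; the gripper then let go, the docked rack was left untouched, and the job is handed in (about 13 s of the 40 s).

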